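# Pull-test two card clips at the tool trolley

## Robot

A 7-joint arm with a two-finger parallel gripper is mounted at the origin on the work surface. World frame = base frame: x ahead of the robot, y to its left, z up, the work surface at z = 0. Lengths are in mm, angles in rad, forces in N, time in s.
With the tool pointing down it reaches from about 425 to 925 mm from the base axis. Payload 6.8 kg.
Tool frame: the origin (TCP) lies between the finger pads; the fingertips stand 17 mm ahead of it and the grasp point (between the pads) lies 2 mm behind it; z points along the fingers, y is the direction in which the jaws open and shut (so a half turn about z gives the same grasp; the last joint's range is limited). The gripper opens to 85 mm and grips with 20 to 120 N. Pads are 22 mm wide; open, the fingers measure 114 mm over their backs; the gripper's body (76 mm by 85 mm) begins 54 mm behind the grasp point. The pads swing forward as they close: fully open they stand 13 mm farther back than shut.
Start: joints at [1.139, 0.477, 0.022, 1.555, -0.011, 1.109, -0.083], TCP at [214.775, -639.936, 248.308] pointing down, gripper open.
Joint ranges: [-2.96, 2.96], [-0.34, 2.1], [-1.41, 1.46], [0.24, 2.44], [-1.37, 4.51], [0.17, 1.92], [-2.96, 2.96]. Speed limits (rad/s): [2.39, 2.39, 3.14, 3.14, 3.14, 3.14, 3.14].

## Interface

Orientations are given as a 3x3 rotation matrix whose columns are the frame's x, y, z axes.
In Python, from workcell import env gives the robot as it stands. The module is installed in compiled form; this text tells all that it offers. Calls block until the motion is done:
- env.movep(position, orientation): joint-space move of the TCP to a pose.
- env.move_l(position, rate=150, ori=None): straight line of the TCP; ori=None keeps the orientation; rate is the mean speed in mm/s.
- env.set_joints(angles): joint-space move.
- env.grip(opening, force=None): finger opening in mm; force is the grip in N (None keeps the last); returns when the fingers have stopped.
- env.hold(seconds).
- env.solve_ik(position, orientation): joint angles nearest the present ones, or None.
- env.get_obs(): the state.
- env.capture(name): name is "scene" or "top"; returns the picture (480x640x3 uint8, red, green, blue); there is no depth.
- env.calibration(name): a dict with "vfov" (degrees; the focal length in pixels is half the picture's height over the tangent of half this angle, whatever the lens; pixels are square), "cx", "cy" (the principal point, pixels), "extrinsics" (4x4, takes a point from world to camera coordinates). Camera axes: x right, y up, looking along -z (the intrinsics and any distortion apply to the point x, -y, -z); pixel columns grow to the right and rows downward; lengths in mm; the calibration is good to about 2 mm. A picture is of the moment at which its call begins. calibration takes no time and is no camera call.
A pose or a line that the arm cannot do raises env.IKError and nothing moves.
- env.sign_off(): hands the job in, once; it reports no verdict.
The state is a dict: "t": time; "joints": joint angles; "qd": joint speeds; "joint_torque": joint torques, N m; "tcp_pos": TCP position; "ee_rot": TCP orientation; "force": force on the tool from outside, world axes, zero at the start; "wrist_torque": the same for the moment, N m; "gripper_width": finger opening in mm.
Only numpy, scipy, OpenCV 4.12 (cv2) and the standard library are available. Lean on these libraries where they do the work, as an engineer would, in place of code of your own. Each camera call takes 0.05 s, during which the arm holds its last target.

## Task

Two spring clips each hold a test card, and one clip has gone weak: pull each card straight up by its handle to find out which. The sound clip hangs on and rises with its card: set it upright in the shallow tray, card still in it. The weak clip lets its card slip out: leave that clip standing where it is and put its bare card in the deep black bin; handle only the cards, not the clips.

Things in the scene. Friction and masses are not known exactly. Their poses are not given: they have to be found in the camera images.
- card_1_handle (a point): White plastic test card standing in spring clip 1: 54 mm wide, 4 mm thick, 86 mm high, 30 g, with a dark handle bar along its top: 14 mm thick (x), 40 mm long (y), 22 mm high. Point: centre of the handle, 75 mm above the card's lower edge; 91 mm above the bench while in the standing clip. x: card's normal (grip the handle across x), z: up the card.
- clip_1: Spring clip on a stand: round steel foot 60 mm across, 16 mm high, two steel jaws on it (36 mm wide, tops 50 mm high) that press on the card's faces. 0.28 kg, loose. Origin: centre of the foot's underside; z up, x across the jaws. Both clips look alike: one grips with 10 N per jaw and rises with its card, the other with 0.2 N and cannot; either may stand in either place.
- card_2_handle (a point): White plastic test card standing in spring clip 2: 54 mm wide, 4 mm thick, 86 mm high, 30 g, with a dark handle bar along its top: 14 mm thick (x), 40 mm long (y), 22 mm high. Point: centre of the handle, 75 mm above the card's lower edge; 91 mm above the bench while in the standing clip. x: card's normal (grip the handle across x), z: up the card.
- clip_2: Spring clip on a stand: round steel foot 60 mm across, 16 mm high, two steel jaws on it (36 mm wide, tops 50 mm high) that press on the card's faces. 0.28 kg, loose. Origin: centre of the foot's underside; z up, x across the jaws. Both clips look alike: one grips with 10 N per jaw and rises with its card, the other with 0.2 N and cannot; either may stand in either place.
- tray: The shallow tray for sound clips: open aluminium tray 190 mm (x) by 160 mm (y), walls 18 mm high and 4 mm thick, floor 4 mm thick, fixed to the bench. Origin at the centre of its underside.
- bin: The deep bin for bare cards: open black plastic bin 190 mm (x) by 160 mm (y), walls 45 mm high and 4 mm thick, floor 4 mm thick, fixed to the bench. Origin at the centre of its underside. Tray and bin may have changed sides.
Things that resemble listed ones, but are neither listed nor needed, are in the scene too. Of the things that look like the tray, the largest one is meant.

How it is judged (in metres and radians):
On the way:
1. the weak clip's card is pulled right out of it while the clip stays standing in its place (((z of card_1_handle in the frame of clip_1 above 0.125 m and distance of clip_1 from where it was at the start of the episode below 0.04 m and angle between clip_1's own z axis and vertical below 0.17 rad) or (z of card_2_handle in the frame of clip_2 above 0.125 m and distance of clip_2 from where it was at the start of the episode below 0.04 m and angle between clip_2's own z axis and vertical below 0.17 rad))), for 0.1 s.
At the end, for the whole second after the job is handed in: The sound clip stands flat and upright (within 10 degrees) on the floor of the shallow tray with its card still in its jaws (slipped by less than 14 mm) and at rest; the weak clip still stands upright within 40 mm of where it was; the weak clip's card is in the deep bin, standing, leaning or lying (((x of clip_1 in the frame of tray between -0.085 and 0.085 m and y of clip_1 in the frame of tray between -0.07 and 0.07 m and z of clip_1 in the frame of tray below 0.014 m and angle between each of clip_1, clip_2's own z axis and vertical below 0.17 rad and distance between card_1_handle and clip_1 below 0.105 m and linear speed of clip_1 below 0.02 m/s and distance of clip_2 from where it was at the start of the episode below 0.04 m and x of card_2_handle in the frame of bin between -0.105 and 0.105 m and y of card_2_handle in the frame of bin between -0.09 and 0.09 m and z of card_2_handle in the frame of bin below 0.1 m) or (x of clip_2 in the frame of tray between -0.085 and 0.085 m and y of clip_2 in the frame of tray between -0.07 and 0.07 m and z of clip_2 in the frame of tray below 0.014 m and angle between each of clip_2, clip_1's own z axis and vertical below 0.17 rad and distance between card_2_handle and clip_2 below 0.105 m and linear speed of clip_2 below 0.02 m/s and distance of clip_1 from where it was at the start of the episode below 0.04 m and x of card_1_handle in the frame of bin between -0.105 and 0.105 m and y of card_1_handle in the frame of bin between -0.09 and 0.09 m and z of card_1_handle in the frame of bin below 0.1 m))); the robot touches nothing.
It fails at once if the fingers push or grip a clip (more than 4 N) instead of its card (contact force between the fingers and clip_1 above 4 N or contact force between the fingers and clip_2 above 4 N).
It also fails if it takes over 58 s, if anything falls off the work surface, if the arm or the gripper's body presses on something with over 40 N, if the wrist force passes 120 N, or if a joint passes its speed limit or range.

## Working session

There is one attempt and no reset: what is moved stays moved. The work goes in short steps, each a Python script; the robot and the scene stay as the last script left them, time stands still between calls to the robot, and variables do not carry over. Pictures are saved under pics/ and viewed, and the job is handed in when it is done.

```bash
mkdir -p pics
python3 - <<'E'
from workcell import env
import cv2
for n in("scene","top"):
    im=env.capture(n); cv2.imwrite(f"pics/{n}0.png",im[:,:,::-1]); c=env.calibration(n); print(n,c)
o=env.get_obs();print(o["t"],o["tcp_pos"],o["ee_rot"],o["gripper_width"],o["force"])
E
```

```text
scene {'vfov': 52.608508037800675, 'cx': 325.3834890788333, 'cy': 244.9144054578431, 'extrinsics': array([[ 4.51978257e-01,  8.92027131e-01, -1.80367418e-03,
        -2.96467479e+02],
       [-6.56748760e-01,  3.34132801e-01,  6.76044627e-01,
         1.76169978e+02],
       [ 6.03652816e-01, -3.04372911e-01,  7.36858473e-01,
        -1.38405756e+03],
       [ 0.00000000e+00,  0.00000000e+00,  0.00000000e+00,
         1.00000000e+00]])}
top {'vfov': 49.5407668238232, 'cx': 329.6171871353341, 'cy': 236.98290149917352, 'extrinsics': array([[ 1.24554621e-02, -9.99907918e-01, -5.38678650e-03,
         7.62331133e+01],
       [ 9.90640853e-01,  1.16073560e-02,  1.35999889e-01,
        -4.43839015e+02],
       [-1.35924840e-01, -7.03031223e-03,  9.90694207e-01,
        -1.18292480e+03],
       [ 0.00000000e+00,  0.00000000e+00,  0.00000000e+00,
         1.00000000e+00]])}
0.1 [ 214.60242448 -639.45390481  247.39539458] [[ 9.48035850e-01  3.18162965e-01 -5.95977291e-04]
 [ 3.18163514e-01 -9.48034618e-01  1.53013274e-03]
 [-7.81755348e-05 -1.64023892e-03 -9.99998652e-01]] 85.66492835822702 [ 0.20968004  0.53793138 -0.15833402]
```

View pics/scene0.png

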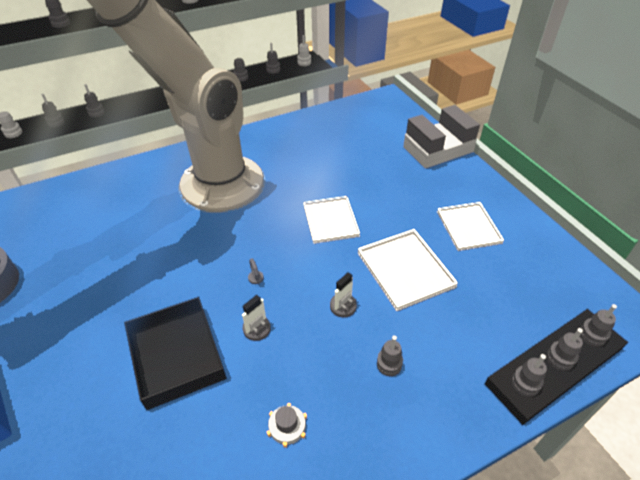

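View pics/top0.png

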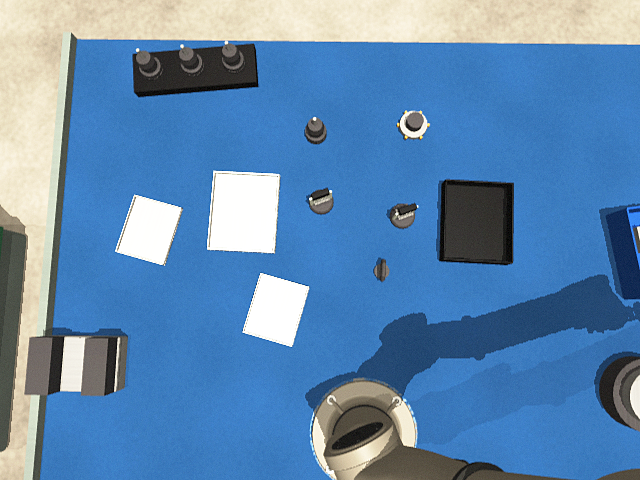

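The scene view shows clips at (257,318) and (344,292), the black bin at (175,352) and the large tray at (407,268). In the top view the clips are at (403,214) and (320,200), the tray at (244,212) and the bin at (476,222). I'll zoom in next.

```bash
cat > h.py <<'E'
import numpy as np, cv2
from workcell import env
def K(n):
    c=env.calibration(n); f=240/np.tan(np.radians(c["vfov"]/2)); return f,c["cx"],c["cy"],np.array(c["extrinsics"])
def ray(n,u,v):
    f,cx,cy,E=K(n); d=np.array([(u-cx)/f,-(v-cy)/f,-1.]); R=E[:3,:3]
    return -R.T@E[:3,3], R.T@d
def onz(n,u,v,z):
    o,d=ray(n,u,v); return o+d*(z-o[2])/d[2]
def proj(n,p):
    f,cx,cy,E=K(n); q=E[:3,:3]@np.asarray(p,float)+E[:3,3]; return np.array([cx+f*q[0]/-q[2], cy-f*q[1]/-q[2]])
def tri(n1,p1,n2,p2):
    o1,d1=ray(n1,*p1);o2,d2=ray(n2,*p2);d1=d1/np.linalg.norm(d1);d2=d2/np.linalg.norm(d2)
    s=np.linalg.lstsq(np.c_[d1,-d2],o2-o1,rcond=None)[0]; a=o1+s[0]*d1;b=o2+s[1]*d2; return (a+b)/2,np.linalg.norm(a-b)
def down(phi): # tool y axis (jaw opening) at angle phi in world
    y=np.array([np.cos(phi),np.sin(phi),0]);z=np.array([0,0,-1.]);return np.c_[np.cross(y,z),y,z]
E
python3 - <<'E'
from h import *
t=cv2.imread("pics/top0.png");s=cv2.imread("pics/scene0.png")
a=cv2.resize(t[175:235,290:430],None,fx=5.6,fy=5.6,interpolation=cv2.INTER_CUBIC)[:,:784]
cv2.imwrite("pics/topz.png",a)
b=cv2.resize(s[260:350,230:370],None,fx=5.6,fy=5.6,interpolation=cv2.INTER_CUBIC)
cv2.imwrite("pics/scz.png",b)
# tray and bin
for nm,m in(("white",cv2.inRange(t,(190,190,190),(255,255,255))),("black",cv2.inRange(t,(0,0,0),(60,60,60)))):
    for c in cv2.findContours(m,0,2)[0]:
        if cv2.contourArea(c)>2000:
            r=cv2.minAreaRect(c); print(nm,r,[onz("top",*p,18 if nm=="white" else 45)[:2].round() for p in cv2.boxPoints(r)])
E
```

```text
white ((275.3968505859375, 309.2442626953125), (52.0755500793457, 62.82522964477539), 16.189205169677734) [array([221., 281.]), array([360., 245.]), array([328., 128.]), array([190., 166.])]
white ((147.732177734375, 229.2368927001953), (50.062767028808594, 62.235660552978516), 17.927921295166016) [array([405., 588.]), array([548., 552.]), array([512., 436.]), array([370., 474.])]
white ((242.81773376464844, 211.1895751953125), (68.34564971923828, 79.58445739746094), 3.2704880237579346) [array([413., 371.]), array([605., 369.]), array([597., 205.]), array([405., 210.])]
white ((320.5, 21.5), (43.0, 331.0), 90.0) [array([1042.,  529.]), array([1050., -303.]), array([ 935., -300.]), array([927., 522.])]
white ((53.0, 176.0), (352.0, 106.0), 90.0) [array([1039.,  921.]), array([1041.,  653.]), array([172., 591.]), array([169., 835.])]
black ((476.5643005371094, 221.90968322753906), (73.30377197265625, 82.69933319091797), 1.7623910903930664) [array([ 386., -169.]), array([ 580., -178.]), array([ 576., -348.]), array([ 383., -336.])]
black ((194.51077270507812, 70.12673950195312), (42.823917388916016, 124.1257553100586), 85.13549041748047) [array([883., 569.]), array([913., 270.]), array([804., 258.]), array([775., 554.])]
```

View pics/topz.png

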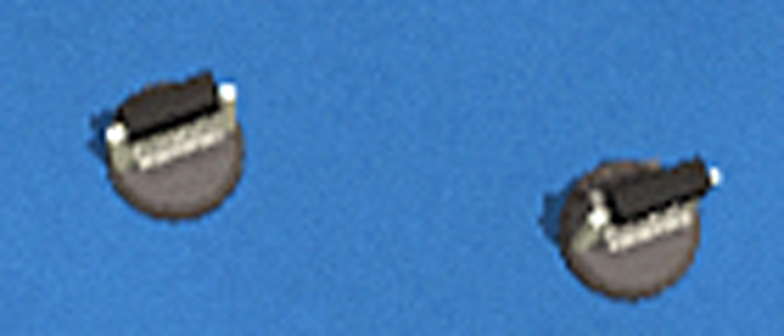

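View pics/scz.png

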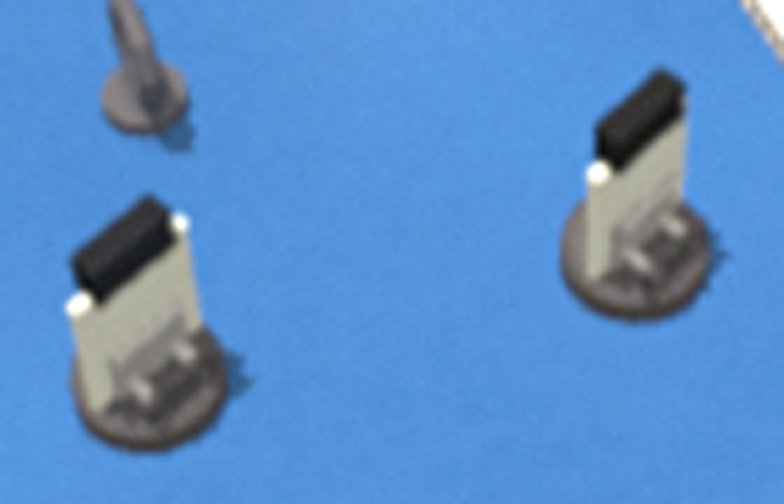

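Run:
```python
from h import *
im={n:cv2.imread(f"pics/{n}0.png") for n in("top","scene")}
rois={"top":[(305,180,340,215),(388,195,422,230)],"scene":[(330,268,362,295),(240,290,272,318)]}
C={}
for n in im:
    for i,(x0,y0,x1,y1) in enumerate(rois[n]):
        r=cv2.resize(im[n][y0:y1,x0:x1],None,fx=8,fy=8,interpolation=cv2.INTER_CUBIC)
        m=(r.max(2)<70).astype(np.uint8)
        k,l,st,ce=cv2.connectedComponentsWithStats(m); j=1+st[1:,4].argmax()
        c=(ce[j]+.5)/8-.5+[x0,y0]
        rr=cv2.minAreaRect(cv2.findContours((l==j).astype(np.uint8),0,2)[0][0])
        bx=(cv2.boxPoints(rr)+.5)/8-.5+[x0,y0]
        C[n,i]=c; print(n,i,c.round(2),st[j,4]/64,np.array(rr[1])/8)
        if n=="top": print([onz(n,*p,102)[:2].round(1) for p in bx])
        # foot: not blue and not white region circle
for i in(0,1):
    P,e=tri("top",C["top",i],"scene",C["scene",i]); print("tri",i,P.round(1),e.round(2))
# foot blob in top: non-blue
for i,(x0,y0,x1,y1) in enumerate(rois["top"]):
    r=im["top"][y0-3:y1+3,x0-3:x1+3].astype(int); m=((r[:,:,0]-r[:,:,2])<50).astype(np.uint8)
    k,l,st,ce=cv2.connectedComponentsWithStats(m); j=1+st[1:,4].argmax(); s=st[j]
    print("foot bbox",s+[x0-3,y0-3,0,0,0])
    b=y0-3+s[1]+s[3]; 
    # foot underside/top circle: left,right,bottom edges
    ys,xs=np.where(l==j); ys+=y0-3; xs+=x0-3
    hull=np.array([[xs[ys==y].min(),xs[ys==y].max(),y] for y in np.unique(ys)]); print(hull[-14:].tolist())
```

```text
top 0 [319.46 193.86] 127.203125 [ 8.28825665 19.36089325]
[array([531. , 128.8]), array([545.9,  88.4]), array([528.2,  82.1]), array([513.3, 122.4])]
top 1 [406.04 208.7 ] 135.734375 [ 9.60469627 21.314888  ]
[array([503.7, -61.5]), array([ 511.7, -108.1]), array([ 490.4, -111.2]), array([482.4, -64.8])]
scene 0 [343.73 281.31] 133.96875 [ 8.12869453 18.86819458]
scene 1 [251.69 304.43] 158.78125 [ 8.97728157 19.80686569]
tri 0 [532.3 105.7  90.1] 1.2
tri 1 [500.3 -88.9  90.2] 0.54
foot bbox [309 188  25  26 504]
[[309, 333, 200], [309, 332, 201], [309, 332, 202], [309, 332, 203], [309, 332, 204], [309, 332, 205], [309, 332, 206], [310, 331, 207], [310, 331, 208], [311, 330, 209], [312, 329, 210], [313, 328, 211], [315, 327, 212], [317, 325, 213]]
foot bbox [389 203  29  26 534]
[[390, 414, 215], [390, 414, 216], [389, 414, 217], [390, 414, 218], [390, 413, 219], [390, 413, 220], [391, 413, 221], [391, 412, 222], [392, 411, 223], [393, 411, 224], [394, 410, 225], [395, 408, 226], [398, 407, 227], [402, 403, 228]]
```

Run:
```python
from h import *
t=cv2.imread("pics/top0.png")
for a,b in(((116,130),(229,91)),((597,214),(714,177))):
    P=[]
    for z in (a,b):
        u0,v0=z[0]/5.6+290,z[1]/5.6+175; x,y=int(u0)-4,int(v0)-4
        r=t[y:y+9,x:x+9].min(2).astype(float); w=np.clip(r-200,0,None); 
        yy,xx=np.mgrid[y:y+9,x:x+9]; u,v=(w*xx).sum()/w.sum(),(w*yy).sum()/w.sum()
        P.append(onz("top",u,v,102)); print(u.round(1),v.round(1),w.sum())
    d=P[0]-P[1]; print("mid",(P[0]+P[1])/2,"len",np.linalg.norm(d),"phi",np.degrees(np.arctan2(-d[0],d[1])))
for u,v in((320.8,202),(402,216.5)): print("foot",onz("top",u,v,10))
s=cv2.imread("pics/scene0.png")
for n,pts in(("tray",0),("bin",1)):pass
```

```text
310.0 198.5 332.0
330.2 191.0 237.0
mid [527.39076334 103.33263426 102.        ] len 47.92599047884126 phi 21.337157395476954
396.5 213.5 224.0
417.0 205.5 110.0
mid [496.3166453  -88.50865236 102.        ] len 49.037094562187676 phi 22.220643151572222
foot [530.02562076 103.90972873  10.        ]
foot [497.00834879 -90.19768068  10.        ]
```

Run:
```python
from h import *
R=down(np.radians(21.5)); R2=down(np.radians(201.5))
for r in (R,R2):
  for p in ([530,104.5,260],[530,104.5,89],[498,-89,89],[498,-89,260],[505,289,280],[505,289,92],[481,-258,260],[481,-258,85]):
    q=env.solve_ik(p,r); print(p,None if q is None else np.round(q,2))
```

```text
[530, 104.5, 260] [ 0.39  0.37 -0.87  1.82  0.31  1.1  -0.22]
[530, 104.5, 89] [ 0.24  0.57 -0.71  1.97  0.52  0.79 -0.39]
[498, -89, 89] [ 0.49  0.48 -0.54  2.06  0.38  0.7   0.08]
[498, -89, 260] [ 0.57  0.24 -0.6   1.91  0.16  1.04  0.28]
[505, 289, 280] [ 0.16  0.5  -1.06  1.7   0.46  1.22 -0.64]
[505, 289, 92] [ 0.16  0.82 -1.12  1.85  0.86  1.05 -0.95]
[481, -258, 260] [ 0.78  0.29 -0.48  1.83  0.15  1.06  0.61]
[481, -258, 85] [ 0.74  0.52 -0.46  1.97  0.34  0.72  0.45]
[530, 104.5, 260] [-1.24  0.53  1.29  1.92 -0.57  1.13 -2.49]
[530, 104.5, 89] [-1.06  0.76  1.06  2.05 -0.89  0.88 -2.25]
[498, -89, 89] [ 0.03  0.43  0.03  2.09 -0.02  0.63 -2.69]
[498, -89, 260] [ 0.19  0.19 -0.16  1.93  0.04  1.02 -2.75]
[505, 289, 280] [ 0.22  0.55 -1.18  1.69  0.53  1.26  2.44]
[505, 289, 92] [ 0.19  0.87 -1.19  1.85  0.92  1.1   2.16]
[481, -258, 260] [ 0.31  0.25  0.08  1.86 -0.02  1.03 -2.36]
[481, -258, 85] [ 0.24  0.49  0.17  2.01 -0.13  0.66 -2.27]
```

Run:
```python
from h import *
R=down(np.radians(21.5))
env.movep([498,-89,260],R)
env.move_l([498,-89,89],150)
env.grip(26,30)
o=env.get_obs();print(o["t"],o["tcp_pos"],o["gripper_width"],o["force"])
for n in("top","scene"):
    im=env.capture(n)[:,:,::-1]
    p=proj(n,[498,-89,91]).astype(int); x,y=p-[50,45]
    cv2.imwrite(f"pics/{n}1.png",cv2.resize(im[y:y+90,x:x+100],None,fx=6,fy=6,interpolation=cv2.INTER_CUBIC))
```

```text
4.2083 [497.97588319 -88.99417072  89.00136338] 26.470142351351875 [-0.12525775  0.68178529 -0.92345692]
```

View pics/scene1.png

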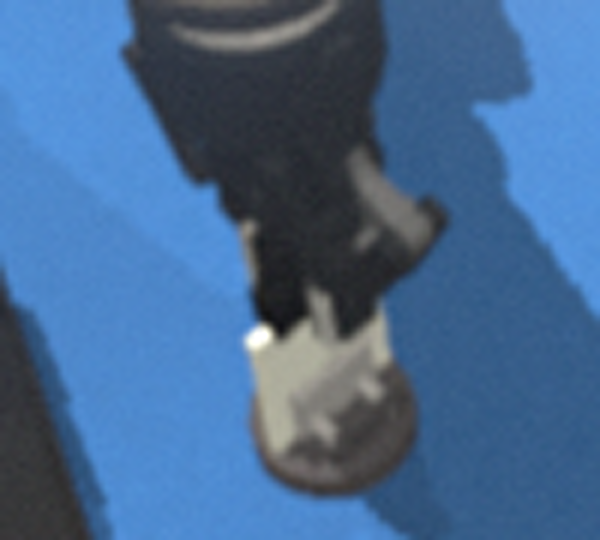

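View pics/top1.png

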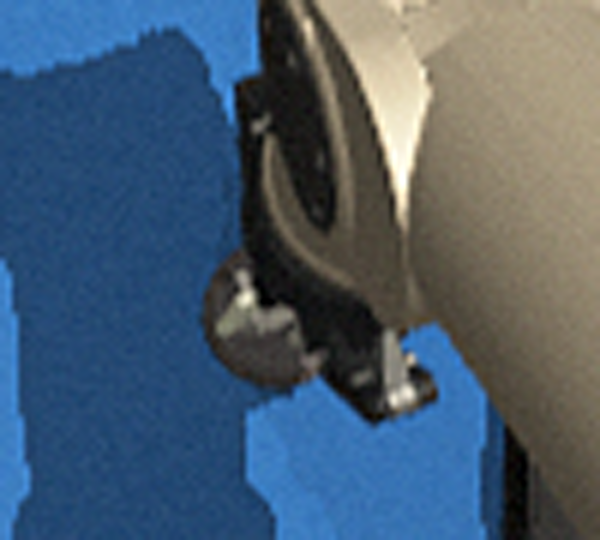

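The near finger (scene crop, about 325,310) stands in front of the card, and the card stands between the fingers with the clip undisturbed. Next I'll close and pull slowly.

Run:
```python
from h import *
F=lambda:(lambda o:print(round(o["t"],2),o["tcp_pos"].round(1),round(o["gripper_width"],1),np.round(o["force"],2)))(env.get_obs())
F();env.grip(8,50);F()
env.hold(.2);F()
env.move_l([498,-89,92],20);env.hold(.2);F()
env.move_l([498,-89,134],40);env.hold(.3);F()
im=env.capture("scene")[:,:,::-1];x,y=proj("scene",[498,-89,91]).astype(int)-[60,70]
cv2.imwrite("pics/s2.png",cv2.resize(im[y:y+125,x:x+130],None,fx=4.5,fy=4.5,interpolation=cv2.INTER_CUBIC))
```

```text
4.31 [498. -89.  89.] 25.9 [ 1.17  0.38 -0.03]
4.57 [498.6 -88.8  89.2] 13.3 [0.16 0.77 1.87]
4.77 [498.5 -88.9  89.2] 13.2 [2.27 1.69 2.07]
5.27 [498.  -88.9  92.1] 13.4 [0.7  1.37 1.48]
6.77 [497.9 -89.  133.9] 13.3 [-0.57 -0.24  0.16]
```

View pics/s2.png

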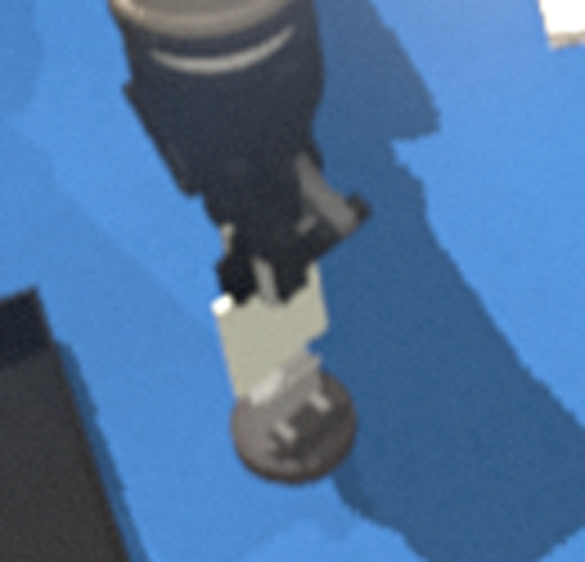

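The foot stays on the bench at crop (295,430) while the card has risen clear of the jaws, so this is the weak clip. Its card goes to the bin.

Run:
```python
from h import *
F=lambda:(lambda o:print(round(o["t"],2),o["tcp_pos"].round(1),round(o["gripper_width"],1),np.round(o["force"],2)))(env.get_obs())
env.move_l([498,-89,240],80);F()
env.move_l([481,-258,240],120);env.hold(.2);F()
env.move_l([481,-258,86],100);env.hold(.3);F()
env.grip(40);env.hold(.3);F()
env.move_l([481,-258,260],120);F()
env.move_l([530,104.5,260],180);env.hold(.1);F()
for n in("top","scene"):cv2.imwrite(f"pics/{n}3.png",env.capture(n)[:,:,::-1])
```

```text
8.29 [497.7 -89.  239.5] 13.4 [ 0.64 -0.31  0.09]
10.06 [ 481.2 -257.5  240.1] 13.5 [0.15 0.75 0.83]
12.05 [ 481.1 -258.1   86.2] 13.4 [-0.48 -0.16 -0.2 ]
12.72 [ 481. -258.   86.] 40.2 [ 0.48 -0.46  0.47]
14.32 [ 480.6 -257.8  259.2] 40.3 [ 0.03 -0.73 -0.02]
16.61 [530.  103.8 259.9] 40.1 [0.51 0.79 0.08]
```

View pics/scene3.png

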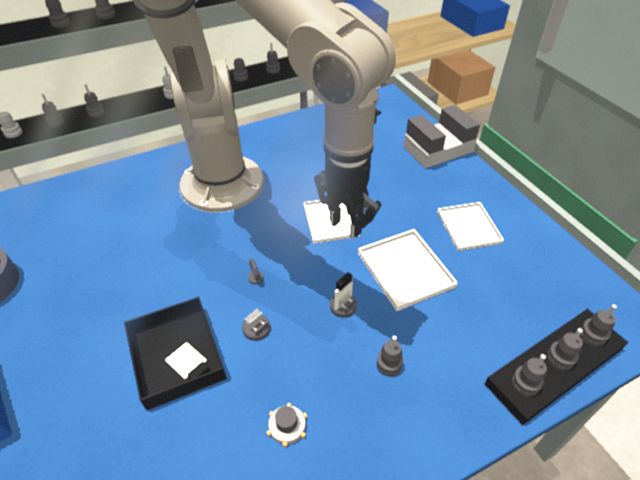

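View pics/top3.png

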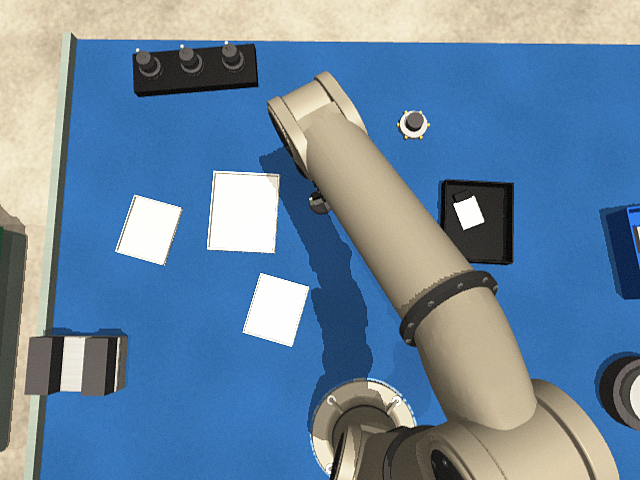

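The card lies in the bin at scene (186,360), and the weak clip stands at (257,323) where it was. Next is the other clip.

Run:
```python
from h import *
F=lambda:(lambda o:print(round(o["t"],2),o["tcp_pos"].round(1),round(o["gripper_width"],1),np.round(o["force"],2)))(env.get_obs())
env.grip(50)
env.move_l([530,104.5,89],130);env.hold(.1);F()
env.grip(26,30);F();env.grip(8,70);env.hold(.3);F()
env.move_l([530,104.5,92],20);env.hold(.3);F()
env.move_l([530,104.5,240],60);env.hold(.3);F()
for n in("top","scene"):cv2.imwrite(f"pics/{n}4.png",env.capture(n)[:,:,::-1])
```

```text
18.53 [530.5 104.6  89.7] 50.0 [0.21 0.18 0.61]
18.89 [530.  104.5  89.1] 25.6 [ 1.01 -0.06  0.33]
19.45 [529.9 104.4  88.8] 13.0 [ 0.12 -0.31 -2.47]
20.05 [529.9 104.5  92. ] 13.3 [ 0.68  1.37 -2.41]
22.97 [530.  104.5 240. ] 13.0 [-0.32  0.03 -3.85]
```

View pics/scene4.png

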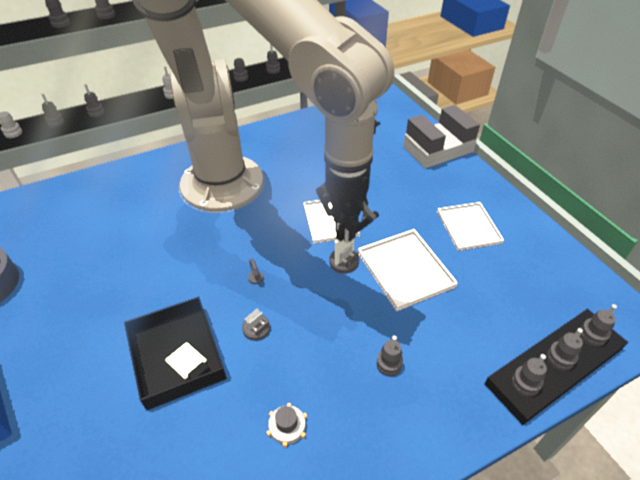

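The clip rose with its card (foot at scene 344,260) and the tool carries about 3 N, which matches a clip plus its card. It goes to the tray, with the last few mm lowered under force watch.

Run:
```python
from h import *
F=lambda:(lambda o:print(round(o["t"],2),o["tcp_pos"].round(1),round(o["gripper_width"],1),np.round(o["force"],2)))(env.get_obs())
env.move_l([505,289,240],110);env.hold(.3);F()
env.move_l([505,289,98],70);env.hold(.3);F()
z=98
while z>88:
    z-=1; env.move_l([505,289,z],20); env.hold(.15)
    fz=np.mean([(env.hold(.03),env.get_obs()["force"][2])[1] for _ in range(4)]); print(z,round(fz,2))
    if fz>1.0: break
F()
im=env.capture("scene")[:,:,::-1]
x,y=proj("scene",[505,289,60]).astype(int)-[65,60]
cv2.imwrite("pics/s5.png",cv2.resize(im[y:y+120,x:x+130],None,fx=5,fy=5,interpolation=cv2.INTER_CUBIC))
```

```text
25.21 [505.1 288.8 240. ] 13.0 [-0.35 -0.   -3.37]
27.68 [505.  289.   98.1] 12.9 [-0.88 -0.11 -2.61]
97 -3.09
96 -2.97
95 -2.55
94 -2.67
93 -2.97
92 6.15
30.88 [505.4 289.3  92.6] 12.4 [-0.18 -0.82  6.4 ]
```

View pics/s5.png

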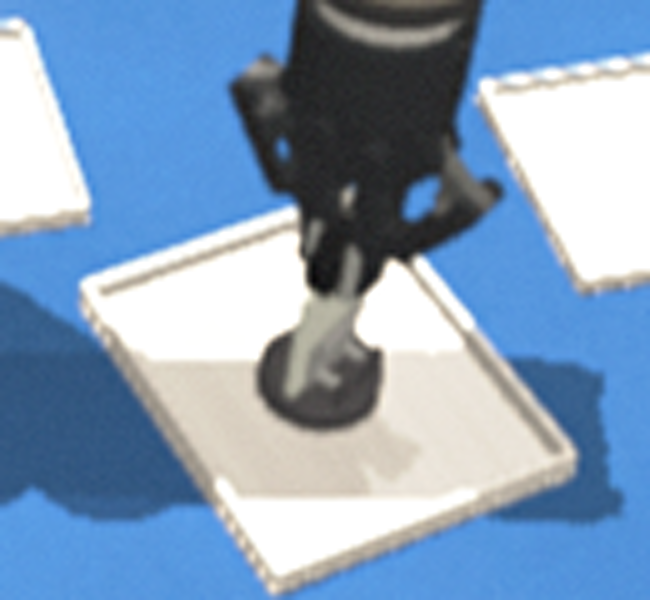

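The clip's foot sits inside the tray at crop (320,380), upright. Contact came at 92.6 mm against 93 expected, so I'll release.

Run:
```python
from h import *
F=lambda:(lambda o:print(round(o["t"],2),o["tcp_pos"].round(1),round(o["gripper_width"],1),np.round(o["force"],2)))(env.get_obs())
env.move_l([505,289,92.6],10);env.hold(.2);F()
env.grip(45);env.hold(.3);F()
env.move_l([505,289,260],90);F()
env.set_joints([1.139,0.477,0.022,1.555,-0.011,1.109,-0.083]);env.hold(.3);F()
for n in("top","scene"):cv2.imwrite(f"pics/{n}6.png",env.capture(n)[:,:,::-1])
```

```text
31.38 [505.2 289.2  92.8] 13.0 [-0.36 -0.07  2.95]
32.09 [505.  289.   92.6] 45.0 [ 0.37  0.03 -0.33]
34.1 [504.8 288.8 259.5] 44.9 [-0.33 -0.08 -0.07]
37.79 [ 215.1 -640.1  248.5] 44.9 [ 0.57 -0.42 -0.31]
```

View pics/scene6.png

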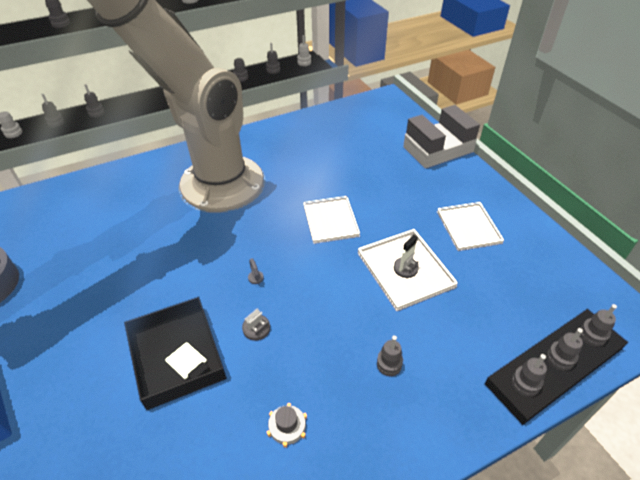

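View pics/top6.png

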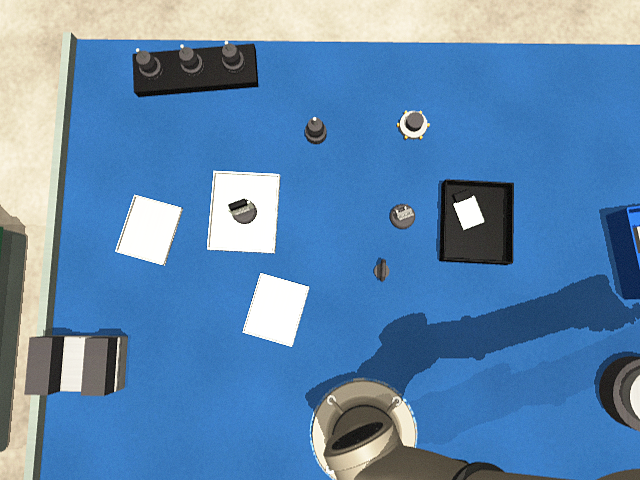

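The sound clip stands in the tray (top 243,211) with its card, the card is in the bin (468,212), and the weak clip stands at (402,216). I'll check the card's height and the clip's tilt.

Run:
```python
from h import *
im={n:cv2.imread(f"pics/{n}6.png") for n in("top","scene")}
rois={"top":(225,192,262,228),"scene":(390,228,425,282)};C={}
for n,(x0,y0,x1,y1) in rois.items():
    r=im[n][y0:y1,x0:x1]; R8=cv2.resize(r,None,fx=8,fy=8,interpolation=cv2.INTER_CUBIC)
    m=(R8.max(2)<60).astype(np.uint8);k,l,st,ce=cv2.connectedComponentsWithStats(m);j=1+st[1:,4].argmax()
    C[n]=(ce[j]+.5)/8-.5+[x0,y0];print(n,C[n],st[j,4]/64)
P,e=tri("top",C["top"],"scene",C["scene"]);print("handle",P.round(1),e.round(2))
print("foot",onz("top",244,212,14).round(1), "weak foot",onz("top",402,216.5,10).round(1))
cv2.imwrite("pics/s7.png",cv2.resize(im["scene"][225:315,350:465],None,fx=6,fy=6,interpolation=cv2.INTER_CUBIC))
```

```text
top [237.38088331 204.57417652] 108.390625
scene [410.0767951  242.78629231] 95.09375
handle [505.5 289.3  94.2] 3.21
foot [502.8 286.5  14. ] weak foot [497.  -90.2  10. ]
```

View pics/s7.png

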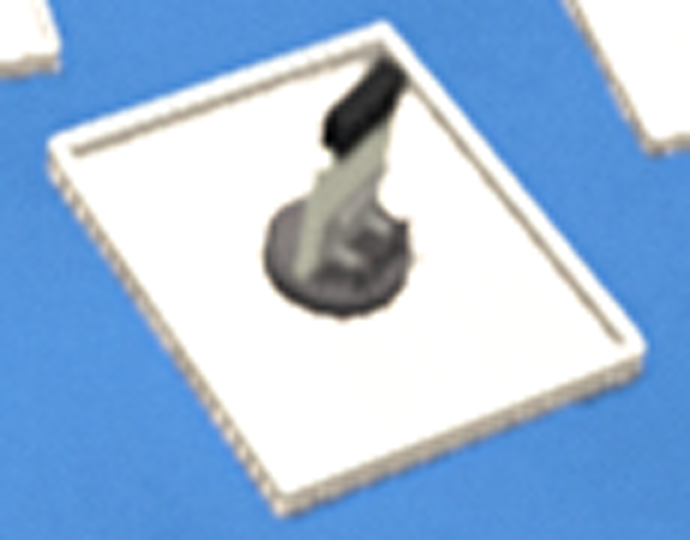

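The handle is at z = 94.2 (95 expected), over the foot and inside the tray, so the clip is upright and flat with no slip.

```bash
python3 -c "
from workcell import env
env.sign_off()"
```

```text
the job is handed in; nothing more can be done
```

I pulled both cards and handed the job in at about 38 s; the system reports no verdict.

- **Weak clip:** This was the clip at about (497, -90) mm. Its card slipped out with almost no force on the tool. I put the card in the black bin, where it lies flat. The clip still stands, and its foot measures the same spot as before, (497, -90).
- **Sound clip:** The clip at about (530, 104) mm rose with its card, with about 3 N on the tool. I set it in the largest tray, where it touched down at a TCP height of 92.6 mm against 93 expected.

**Last checks on the sound clip:** the final pictures put its handle at (505, 289, 94) mm, with 95 expected for the height, so the card has not slipped. The foot is at (503, 287), close under the handle, so the clip is upright. The arm was back at its start pose with the tool touching nothing.

**Disagreement:** no check failed. In that last measurement the two camera rays missed each other by 3.2 mm, more than the 0.5–1.2 mm at the start. I think the white card and tray blurred the edge of the dark handle in the picture. The margins are much larger than that.

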